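Lift the vial rack level for inspection

TASK

A small bottle stands right against the long side of the vial rack and leaves no room for a hand: first stand it upright in the open instrument tray, and let go of it. Then lift the vial rack with all four vials in it to about 15 cm above the worktop, and hold it there level and still for at least three seconds. Do not tip the rack, knock the bottle over or disturb the other things on the bench; the program finishes while still holding the rack up.

Things in the scene. Friction and masses are not known exactly. Their poses are not given: they have to be found in the camera images.
- vial_rack: The vial rack: a plastic egg-crate rack, 52 (x) x 102 (y) x 41 (z) mm, about 0.12 kg, loose on the worktop; its side walls stand upright and flat from 11 to 41 mm up. Origin: centre of its underside; x across its short side, y along its length, z up. Four loose capped vials stand in its cells, their tops 55 mm above the rack's underside. It stands left or right of the robot's middle, turned any way, with the tray on the other side.
- bottle: The small bottle: round, 48 mm in diameter up to 91 mm, narrow screw cap (27 mm in diameter) up to 105 mm, about 0.11 kg. Upright and loose, close to the rack's -x long side (gap 3 to 8 mm), within 15 mm of its middle. Origin: centre of its underside, z up.
- tray: The open instrument tray: plain sheet steel, rectangular, 130 (x) x 190 (y) x 48 (z) mm, with a rolled rim (5 mm thick, top at 50.5 mm) and a wire handle that stands 16 mm out from each short end at 38 mm up; walls and floor 3 mm thick (inside 124 x 184 mm), 0.5 kg, loose on the worktop. Origin: centre of its underside, z up; inner floor at z = 3 mm.
- vial_1: One of the four capped vials in the rack: 12.6 mm in diameter, 52 mm tall, 12 g, standing loose in a cell of the rack (cell floor 3 mm above the rack's underside). Origin: centre of its underside, z up along the vial.
- vial_2: One of the four capped vials in the rack: 12.6 mm in diameter, 52 mm tall, 12 g, standing loose in a cell of the rack (cell floor 3 mm above the rack's underside). Origin: centre of its underside, z up along the vial.
- vial_3: One of the four capped vials in the rack: 12.6 mm in diameter, 52 mm tall, 12 g, standing loose in a cell of the rack (cell floor 3 mm above the rack's underside). Origin: centre of its underside, z up along the vial.
- vial_4: One of the four capped vials in the rack: 12.6 mm in diameter, 52 mm tall, 12 g, standing loose in a cell of the rack (cell floor 3 mm above the rack's underside). Origin: centre of its underside, z up along the vial.
- specimen_cup_3: Bystander: open clear plastic cup, 56 mm in diameter, 60 mm tall, between rack and tray at the far side. Origin: centre of its underside.
- timer: Bystander: flat bench timer, 58 x 72 x 18 mm, between rack and tray at the near side. Origin: centre of its underside.
- slide_box: Bystander: closed slide box, 36 x 100 x 72 mm, far to the left. Origin: centre of its underside.
- tip_box: Bystander: pipette tip box, 75 x 120 x 67 mm, far to the right. Origin: centre of its underside.
- specimen_cup_2: Bystander: capped specimen cup, 57 mm in diameter, 60 mm tall, far to the left. Origin: centre of its underside.
- measuring_cup: Bystander: open clear plastic cup, 51 mm in diameter, 55 mm tall, far to the right. Origin: centre of its underside.
Mind the look-alikes: they are no part of the job. Leave any orange or red look-alike of the bottle alone.

How it is judged:
On the way, in this order (a step that is already met when the one before it is completed fails the run):
1. the bottle stands upright in the tray and is let go, while the rack is still on the worktop (x of bottle in the frame of tray between -0.045 and 0.045 m and y of bottle in the frame of tray between -0.075 and 0.075 m and z of bottle in the frame of tray below 0.012 m and angle between bottle's own z axis and vertical below 0.12 rad and contact force between bottle and the fingers below 0.05 N and height (world z) of each of tray, vial_rack below 0.01 m and linear speed of bottle below 0.02 m/s), for 0.3 s.
2. the rack with its vials is held level and still, 10 to 20 cm above the worktop, for 2 s (height (world z) of vial_rack between 0.1 and 0.2 m and angle between vial_rack's own z axis and vertical below 0.1 rad and linear speed of vial_rack below 0.02 m/s and angular speed of vial_rack below 0.15 rad/s and contact force between vial_rack and the fingers above 1 N and contact force between vial_rack and tray below 0.05 N and contact force between vial_rack and bottle below 0.05 N and distance between each of vial_1, vial_2, vial_3, vial_4 and vial_rack below 0.052 m and z of vial_1 in the frame of vial_rack between -0.005 and 0.015 m and z of vial_2 in the frame of vial_rack between -0.005 and 0.015 m and z of vial_3 in the frame of vial_rack between -0.005 and 0.015 m and z of vial_4 in the frame of vial_rack between -0.005 and 0.015 m), for 2 s.
At the end, for the whole second after the job is handed in: Fingers alone hold the rack 100 to 200 mm up (underside), tilt under 0.10 rad, slower than 20 mm/s and 0.15 rad/s, all vials in it; the bottle stands released on the tray floor, tilt under 0.12 rad, within 45 mm (x) and 75 mm (y) of the tray centre; the tray is on the worktop (all of step 2 and x of bottle in the frame of tray between -0.045 and 0.045 m and y of bottle in the frame of tray between -0.075 and 0.075 m and z of bottle in the frame of tray below 0.012 m and angle between bottle's own z axis and vertical below 0.12 rad and contact force between bottle and the fingers below 0.05 N and height (world z) of tray below 0.01 m); the arm keeps its last pose, push and grip.
It fails at once if the rack is tipped by more than 0.3 rad (angle between vial_rack's own z axis and vertical above 0.3 rad).
It fails at once if the bottle is tipped by more than 0.5 rad (angle between bottle's own z axis and vertical above 0.5 rad).
It fails at once if a bystander is moved by more than 20 mm (distance of any of tip_box, specimen_cup_2, specimen_cup_3, slide_box, timer, measuring_cup from where it was at the start of the episode above 0.02 m).
It also fails if it takes over 64 s, if anything falls off the work surface, if the arm or the gripper's body presses on something with over 40 N, if the wrist force passes 120 N, or if a joint passes its speed limit or range.

ROBOT

A 6-joint arm with a two-finger parallel gripper is mounted at the origin on a cart in front of the work surface, level with it; the furniture and walls round the work are solid. World frame = base frame: x ahead of the robot, y to its left, z up, the work surface at z = 0. Lengths are in m, angles in rad, forces in N, time in s.
With the tool pointing down it reaches from about 0.325 to 0.775 m from the base axis. Payload 5.5 kg.
Tool frame: the origin (TCP) lies between the finger pads; the fingertips stand 8 mm ahead of it and the grasp point (between the pads) lies 11 mm behind it (tcp_to_tips is the distance from the TCP to the fingertips, in m); z points along the fingers, y is the direction in which the jaws open and shut (so a half turn about z gives the same grasp; the last joint's range is limited). The gripper opens to 88 mm and grips with 3 to 60 N. Pads are 20 mm wide; open, the fingers measure 115 mm over their backs; the gripper's body (75 mm by 178 mm) begins 61 mm behind the grasp point.
Start: joints at [1.25, 0.091, 1.231, -0, 1.82, -0.057], TCP at [0.156, 0.579, 0.231] pointing down, gripper open.
Joint ranges: [-2.87, 2.87], [-0.86, 2.18], [0.17, 2.46], [-1.51, 4.65], [0.06, 2.69], [-2.65, 2.65]. Speed limits (rad/s): [2.57, 2.57, 3.01, 3.14, 3.14, 3.14].

INTERFACE

Orientations are given as a unit quaternion [w, x, y, z].
In Python, from bench import * gives the robot as it stands. Calls block until the motion is done:
- move_to(position, orientation): joint-space move of the TCP to a pose.
- move_l(position, speed=0.15, orientation=None): straight line of the TCP; orientation=None keeps the orientation; speed is the mean speed in m/s.
- movej(angles): joint-space move.
- gripper_open() and close(): open the fingers fully, or close them until they stop; the grip force is fixed at half the most.
- hold(seconds).
- inverse_kinematics(position, orientation): joint angles nearest the present ones, or None.
- state(): the state.
- get_image(name): name is "scene" or "top" or "wrist"; returns a dict with "frame" (480x640x3 uint8, blue, green, red), "depth" (480x640 float32, m along the optical axis (not along the pixel's ray), 0 where there is no reading), "camera_matrix" (3x3 intrinsics, pixels), "view" (4x4, takes a point from world to camera coordinates). Camera axes: x right, y up, looking along -z (the intrinsics and any distortion apply to the point x, -y, -z); pixel columns grow to the right and rows downward; lengths in m; the calibration is good to about 2 mm. A picture is of the moment at which its call begins.
A pose or a line that the arm cannot do raises IKError and nothing moves.
- job_done(): hands the job in, once; it reports no verdict.
The state is a dict: "time": time; "joint_pos": joint angles; "dq": joint speeds; "joint_torque": joint torques, N m; "ee_pos": TCP position; "ee_rot": TCP orientation; "ft_force": force on the tool from outside, world axes, zero at the start; "moment": the same for the moment, N m; "finger_gap": finger opening in m.
Only numpy, scipy, OpenCV 4.12 (cv2) and the standard library are available. Lean on these libraries where they do the work, as an engineer would, in place of code of your own. Each camera call takes 0.05 s, during which the arm holds its last target. There are 200 camera calls.

## Working session

There is one attempt and no reset: what is moved stays moved. The work goes in short steps, each a Python script; the robot and the scene stay as the last script left them, time stands still between calls to the robot, and variables do not carry over. Pictures are saved under pics/ and viewed, about 8 in all and at most 12, crops included, and the job is handed in when it is done.

```bash
mkdir -p pics; ls
cat > h.py <<'E'
from bench import *
import numpy as np, cv2
from scipy.spatial.transform import Rotation as R
def cloud(d):
    K=d["camera_matrix"];z=d["depth"];v,u=np.mgrid[:480,:640]
    p=np.stack([(u-K[0,2])/K[0,0]*z,-(v-K[1,2])/K[1,1]*z,-z,np.ones_like(z)],-1)
    w=p@np.linalg.inv(d["view"]).T
    w[z<=0]=np.nan
    return w[...,:3]
def ray(d,u,v,h):
    K=d["camera_matrix"];T=np.linalg.inv(d["view"])
    r=T[:3,:3]@np.array([(u-K[0,2])/K[0,0],-(v-K[1,2])/K[1,1],-1]);c=T[:3,3]
    return c+r*(h-c[2])/r[2]
def down(yaw): # jaws (tool y) direction at yaw, z down
    y=np.array([np.cos(yaw),np.sin(yaw),0]);z=np.array([0,0,-1.]);x=np.cross(y,z)
    q=R.from_matrix(np.stack([x,y,z],1)).as_quat();return [q[3],q[0],q[1],q[2]]
E
python3 - <<'E'
from h import *
for n in("top","scene"):
    d=get_image(n);cv2.imwrite(f"pics/{n}0.png",d["frame"]);np.savez(f"{n}0.npz",**{k:d[k] for k in d if isinstance(d[k],np.ndarray)})
    print(d.keys(),d["camera_matrix"],np.linalg.inv(d["view"])[:3,3])
print(state())
E
```

```text
pics
dict_keys(['frame', 'depth', 'camera_matrix', 'view']) [[554.8269144    0.         306.9416733 ]
 [  0.         554.8269144  235.62755591]
 [  0.           0.           1.        ]] [ 0.19155153 -0.05636222  1.62555196]
dict_keys(['frame', 'depth', 'camera_matrix', 'view']) [[616.87754883   0.         323.71231945]
 [  0.         616.87754883 242.32451009]
 [  0.           0.           1.        ]] [-0.80430255 -1.03468289  0.97272646]
{'time': 0.1, 'joint_pos': array([ 1.25028033e+00,  9.17874061e-02,  1.23177673e+00, -2.36896273e-06,
        1.81979929e+00, -5.66814055e-02]), 'dq': array([-0.00111482, -0.00121063, -0.00232124,  0.00053341, -0.00056334,
       -0.00029734]), 'joint_torque': array([ 1.41883182e-03, -4.47856736e+01, -4.07571888e+01,  6.98834122e-02,
        2.84203375e-02, -1.12951336e-04]), 'ee_pos': array([0.15638137, 0.57899663, 0.22961128]), 'ee_rot': array([-1.64866035e-04,  1.31535256e-01,  9.91311098e-01, -8.69898334e-04]), 'ft_force': array([-0.18445266, -0.310525  , -0.01983351]), 'moment': array([-0.01870725,  0.00528611, -0.02764449]), 'finger_gap': 0.08771864321924701}
```

View pics/top0.png

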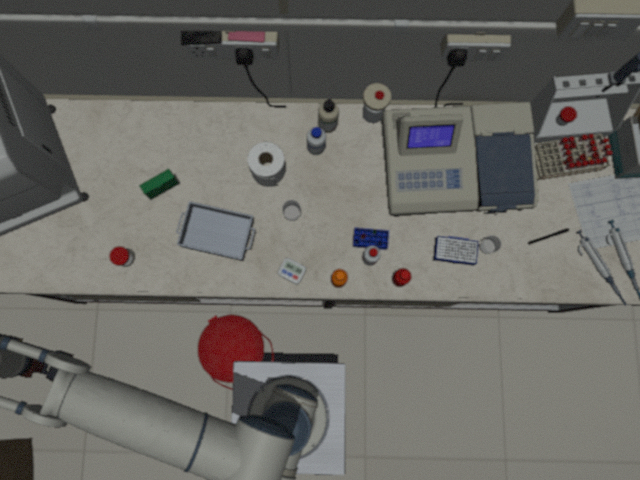

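View pics/scene0.png

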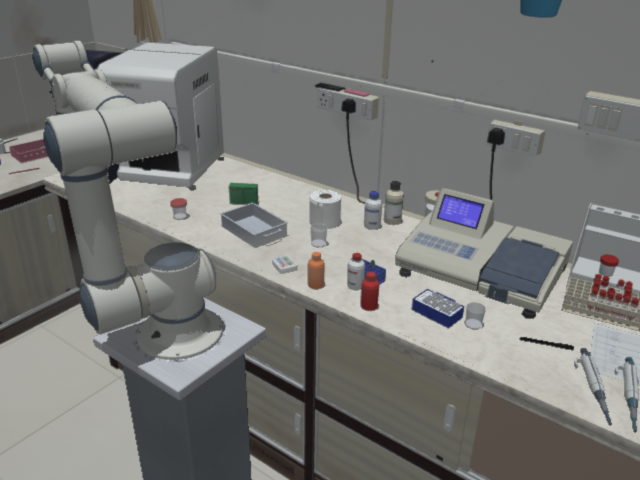

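The top view shows the blue rack at (371,238) with the white, red-capped bottle at (372,254). The look-alikes are orange at (340,278) and red at (402,277), and the tray is at (217,231). The scene view agrees.

```bash
cat > m.py <<'E'
from h import *
d=dict(np.load("top0.npz"));P=cloud(d);f=d["frame"];hsv=cv2.cvtColor(f,cv2.COLOR_BGR2HSV)
def rect(mask,h,box):
    m=np.zeros_like(mask);u0,v0,u1,v1=box;m[v0:v1,u0:u1]=mask[v0:v1,u0:u1]
    c=max(cv2.findContours(m,cv2.RETR_EXTERNAL,cv2.CHAIN_APPROX_NONE)[0],key=cv2.contourArea)[:,0]
    w=np.array([ray(d,u,v,h)[:2] for u,v in c]);return cv2.minAreaRect((w*1000).astype(np.float32))
blue=cv2.inRange(hsv,(105,90,30),(130,255,255))
print("rack",rect(blue,.041,(345,220,400,255)))
red=cv2.inRange(hsv,(0,120,80),(10,255,255))|cv2.inRange(hsv,(170,120,80),(180,255,255))
print("cap",rect(red,.105,(360,240,385,265)));print("redb",rect(red,.1,(388,260,420,292)))
print("orange",rect(cv2.inRange(hsv,(5,120,80),(20,255,255)),.1,(325,262,355,292)))
H=P[...,2];t=((H>.03)&(H<.07)).astype(np.uint8)*255
print("tray",rect(t,.05,(170,195,265,265)))
for n,(u,v) in dict(tableT=(300,250),floor=(217,231),cup3=(291,210),timer=(291,271),rack=(371,238),cap=(372,252)).items():print(n,P[v,u])
E
python3 m.py; python3 -c "
import cv2;f=cv2.imread('pics/top0.png')[185:300,160:430];cv2.imwrite('pics/c0.png',cv2.resize(f,None,fx=2.9,fy=2.9,interpolation=cv2.INTER_CUBIC))"
```

```text
rack ((506.97369384765625, -228.3965606689453), (97.911865234375, 53.7918701171875), 85.8211441040039)
cap ((454.74700927734375, -228.69607543945312), (16.66722869873047, 17.147005081176758), 89.86581420898438)
redb ((390.0108947753906, -311.7655944824219), (38.8819694519043, 39.007633209228516), 1.1193268299102783)
orange ((383.76983642578125, -135.13223266601562), (44.46343231201172, 38.693538665771484), 0.3544500768184662)
tray ((521.1117553710938, 224.01626586914062), (221.2068328857422, 135.20399475097656), 78.18669128417969)
tableT [ 0.47441795 -0.02373624  0.00180242]
floor [ 0.52839055  0.22682809 -0.00356969]
cup3 [0.59648839 0.00618783 0.00061593]
timer [0.40815205 0.00059951 0.02359773]
rack [ 0.51561382 -0.23500811 -0.00217789]
cap [ 0.45522115 -0.22626035  0.10189574]
```

View pics/c0.png

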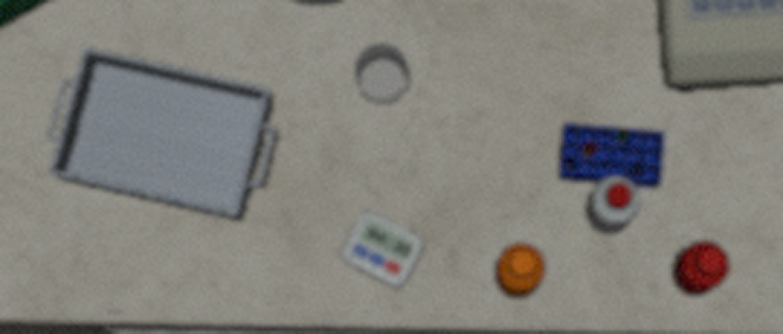

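The crop confirms the layout. I'll hover over the bottle and refine with the wrist camera.

Run:
```python
from h import *
q=down(np.radians(86))
move_to([.455,-.229,.28],q)
d=get_image("wrist");cv2.imwrite("pics/w1.png",d["frame"]);np.savez("w1.npz",**d)
s=state();print(s["joint_pos"],s["ee_pos"],s["time"],np.linalg.inv(d["view"]).round(3).tolist(),d["camera_matrix"][0])
```

```text
[-5.32030976e-01 -1.36071453e-01  1.36680988e+00  1.70758450e-04
  1.91094023e+00 -2.03394367e+00] [ 0.4552871  -0.22848701  0.27994387] 3.175 [[0.069, -0.954, -0.293, 0.375], [0.998, 0.066, 0.019, -0.222], [0.001, -0.294, 0.956, 0.434], [0.0, 0.0, 0.0, 1.0]] [331.75488723   0.         321.40813868]
```

View pics/w1.png

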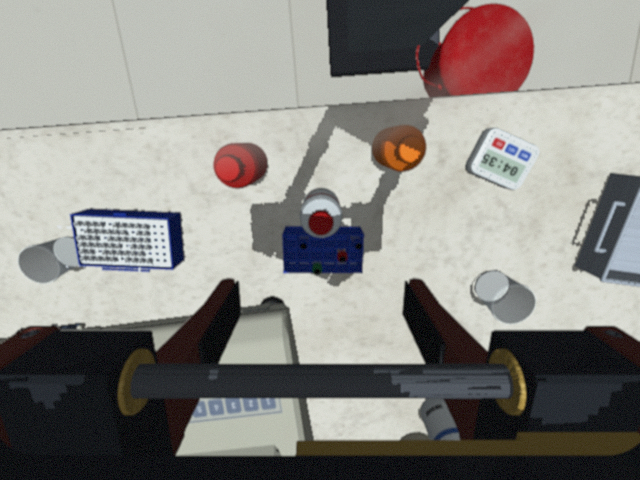

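The wrist view shows the bottle cap at (320,222), the rack at (322,250) with its gap to the bottle, orange at (399,148), red at (240,165), and the tray at the right edge. Next I'll measure from it.

```bash
cat > m2.py <<'E'
from h import *
def meas(d,boxr,boxc,hr=.041):
    hsv=cv2.cvtColor(d["frame"],cv2.COLOR_BGR2HSV)
    blue=cv2.inRange(hsv,(105,90,20),(130,255,255))
    red=cv2.inRange(hsv,(0,120,60),(10,255,255))|cv2.inRange(hsv,(170,120,60),(180,255,255))
    out=[]
    for mask,h,box in((blue,hr,boxr),(red,.105,boxc)):
        if box is None: continue
        m=np.zeros_like(mask);u0,v0,u1,v1=box;m[v0:v1,u0:u1]=mask[v0:v1,u0:u1]
        m=cv2.morphologyEx(m,cv2.MORPH_CLOSE,np.ones((5,5)))
        c=max(cv2.findContours(m,cv2.RETR_EXTERNAL,cv2.CHAIN_APPROX_NONE)[0],key=cv2.contourArea)[:,0]
        w=np.array([ray(d,u,v,h)[:2] for u,v in c])
        out.append((cv2.boundingRect(c),cv2.minAreaRect((w*1000).astype(np.float32)),(w.min(0)*1000).round(1),(w.max(0)*1000).round(1)))
    return out
if __name__=="__main__":
    for o in meas(dict(np.load("w1.npz")),(270,215,380,290),(300,205,342,240)):print(o)
E
python3 m2.py
```

```text
((283, 227, 81, 46), ((505.4652404785156, -229.5098876953125), (99.60662841796875, 59.207275390625), 86.04365539550781), array([ 472.8, -280.7]), array([ 537.6, -178.6]))
((309, 211, 24, 24), ((454.6817932128906, -228.57496643066406), (23.429290771484375, 23.424577713012695), 40.670082092285156), array([ 442.5, -240.5]), array([ 466.7, -216.7]))
```

Run:
```python
from h import *
q=down(np.radians(86))
move_l([.4547,-.2286,.15],.15,q)
move_l([.4547,-.2286,.054],.08)
close(); s=state();print(s["finger_gap"],s["ft_force"],s["ee_pos"])
move_l([.4547,-.2286,.24],.1)
s=state();print(s["finger_gap"],s["ft_force"],s["time"])
qt=down(np.radians(78))
move_to([.521,.224,.24],qt)
d=get_image("wrist");cv2.imwrite("pics/w2.png",d["frame"]);np.savez("w2.npz",**d)
s=state();print(s["ee_pos"],s["finger_gap"],s["time"])
```

```text
0.04783549276572566 [-0.3489773   0.22404714 -0.22489982] [ 0.4546975  -0.2286247   0.05400709]
0.04763562212389629 [-0.70273382 -0.21432957 -0.77377091] 8.25
[0.52138943 0.2229462  0.24008495] 0.04755495498033637 9.975
```

View pics/w2.png

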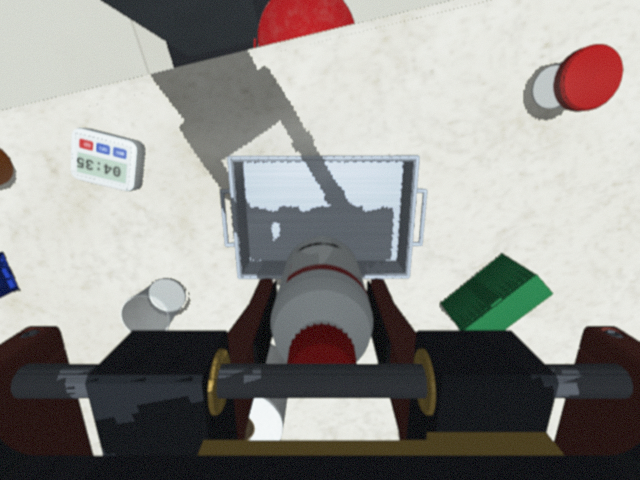

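The bottle is upright in the jaws above the tray. The rim corners are at about (230,157), (418,155), (409,277) and (241,279). I'll compute the tray centre from them and place the bottle.

Run:
```python
from h import *
d=dict(np.load("w2.npz"))
w=np.array([ray(d,u,v,.05)[:2] for u,v in((230,157),(418,155),(409,277),(241,279))])
c=w.mean(0);e=w[1]-w[0]+w[2]-w[3];print(w.round(3).tolist(),c,np.degrees(np.arctan2(e[1],e[0])))
assert np.hypot(*(c-[.521,.224]))<.02
q=down(np.radians(78));x,y=c
move_to([x,y,.15],q)
move_l([x,y,.068],.1)
f0=state()["ft_force"][2]
z=.061
move_l([x,y,z],.04)
while z>.055:
    z-=.001;move_l([x,y,z],.02);f=state()["ft_force"][2]
    print(z,round(f-f0,2))
    if f-f0>2:break
hold(.2);gripper_open();hold(.3)
s=state();print(s["finger_gap"],s["ee_pos"],s["time"])
d=get_image("wrist");cv2.imwrite("pics/w3a.png",d["frame"])
move_l([x,y,.25],.12)
hold(.3)
move_to([.44,-.229,.30],down(np.radians(86)))
a=get_image("top");cv2.imwrite("pics/t3.png",np.vstack([cv2.resize(a["frame"][185:300,160:430],None,fx=2.5,fy=2.5),]))
d=get_image("wrist");np.savez("w3.npz",**d);cv2.imwrite("pics/w3.png",np.vstack([cv2.resize(a["frame"][185:300,160:430],(640,273),interpolation=cv2.INTER_CUBIC),d["frame"][:320]]))
print(state()["time"],state()["ee_pos"])
```

```text
[[0.439, 0.147], [0.476, 0.333], [0.606, 0.306], [0.569, 0.121]] [0.52267775 0.22681279] 78.60237603394893
0.06 0.92
0.059 0.81
0.057999999999999996 0.52
0.056999999999999995 0.07
0.055999999999999994 7.04
0.08746900190744583 [0.52268525 0.22681165 0.0560189 ] 14.25
18.1667 [ 0.44045931 -0.22824842  0.29980375]
```

View pics/w3.png

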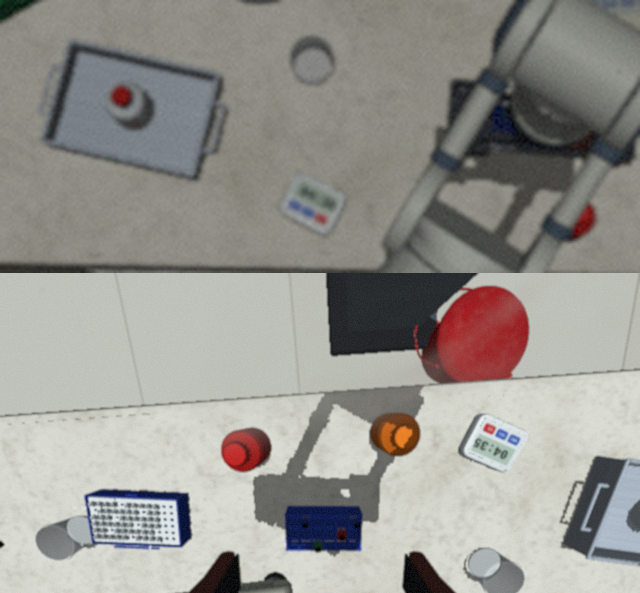

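The bottle stands upright at the tray centre, and the rack is now free at wrist-image (323,255). I'll turn the jaws across the rack and measure from nearer.

Run:
```python
from h import *
from m2 import meas
P=cloud(dict(np.load("top0.npz")))
m=(P[...,2]>.09)&(P[...,1]<-.17)&(P[...,1]>-.3)&(P[...,0]>.52);print("tall min x",np.percentile(P[m][:,0],[0,1,5]), np.percentile(P[m][:,2],95))
print(meas(dict(np.load("w3.npz")),(270,215,375,300),None))
move_to([.507,-.229,.24],down(np.radians(-4)))
d=get_image("wrist");np.savez("w4.npz",**d);cv2.imwrite("pics/w4.png",d["frame"])
print(state()["ee_pos"],state()["joint_pos"],state()["time"])
```

```text
tall min x [0.59976248 0.64305436 0.71295162] 0.49515936191674714
[((285, 233, 77, 45), ((504.8226623535156, -229.74349975585938), (99.76649475097656, 61.438995361328125), 86.05919647216797), array([ 471.2, -281.3]), array([ 538.8, -179. ]))]
[ 0.5070295  -0.22890437  0.24024331] [-4.85226369e-01 -2.49768726e-02  1.33228865e+00  3.40948772e-06
  1.83396248e+00 -4.16335765e-01] 19.6667
```

View pics/w4.png

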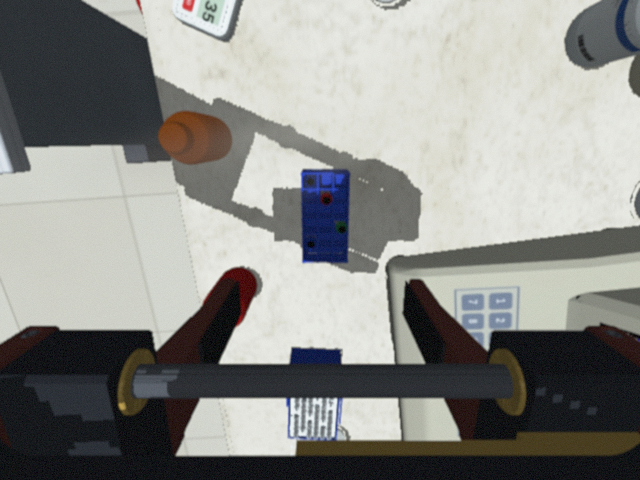

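The wrist view shows the rack at (302–349, 170–263), nearly edge-on. The analyser corner is near (390,262), so I need its clearance.

Run:
```python
from h import *
from m2 import meas
d=dict(np.load("w4.npz"))
print(meas(d,(290,155,365,280),None))
print(cloud(d)[[262,262,268,275,300],[392,400,405,420,440]].round(3).tolist())
for h in(.06,.09,.12):print(h,ray(d,388,258,h).round(3))
hsv=cv2.cvtColor(d["frame"],cv2.COLOR_BGR2HSV);b=cv2.inRange(hsv,(105,90,20),(130,255,255))
for v in range(190,262,14):
    u=np.where(b[v,285:370])[0]+285;print(v,u.min(),u.max(),ray(d,u.min()-.5,v,.041).round(4)[:2],ray(d,u.max()+.5,v,.041).round(4)[:2])
```

```text
[((301, 170, 49, 93), ((510.8377380371094, -228.50030517578125), (102.41779327392578, 51.01913833618164), 86.07084655761719), array([ 482.7, -281.2]), array([ 539.2, -175.9]))]
[[0.582, -0.282, 0.049], [0.589, -0.28, 0.055], [0.591, -0.281, 0.072], [0.603, -0.284, 0.085], [0.622, -0.311, 0.089]]
0.06 [ 0.575 -0.273  0.06 ]
0.09 [ 0.57  -0.261  0.09 ]
0.12 [ 0.564 -0.25   0.12 ]
190 301 348 [ 0.487  -0.1964] [ 0.5379 -0.1999]
204 302 348 [ 0.4867 -0.2115] [ 0.5372 -0.215 ]
218 302 347 [ 0.4854 -0.2269] [ 0.5354 -0.2303]
232 302 347 [ 0.484  -0.2426] [ 0.5347 -0.2461]
246 303 347 [ 0.4838 -0.2589] [ 0.534  -0.2623]
260 303 346 [ 0.4823 -0.2755] [ 0.5321 -0.2789]
```

Rack centre is (0.511, -0.2285), yaw 86°. The analyser, about 0.09 high, starts near x 0.58, y -0.28. I'll grip 10 mm towards +y and fairly high to clear it, and watch the force on the way down.

Run:
```python
from h import *
q=down(np.radians(-4));x,y=.5115,-.2185
move_l([x,y,.15],.15,q);hold(.2)
f0=state()["ft_force"]
for z in(.10,.07,.05,.04,.03,.023):
    move_l([x,y,z],.06);f=state()["ft_force"]-f0;print(z,f.round(1))
    if np.linalg.norm(f)>6: print("contact");raise SystemExit
close();hold(.3);s=state();print(s["finger_gap"],(s["ft_force"]-f0).round(2),s["time"])
if not .045<s["finger_gap"]<.058: raise SystemExit
move_l([x,y,.043],.02);hold(.3);s=state();print(s["finger_gap"],(s["ft_force"]-f0).round(2),s["moment"].round(2))
d=get_image("scene");w=get_image("wrist")
cv2.imwrite("pics/w5.png",np.hstack([cv2.resize(d["frame"][200:340,200:450],(400,224),interpolation=cv2.INTER_CUBIC),cv2.resize(w["frame"],(400,300))[:224]]))
```

```text
0.1 [-0.7 -0.5  0.7]
0.07 [ 0.1 -0.5  0.1]
0.05 [-0.1 -0.3  0.9]
0.04 [-0.9 -0.2  0.3]
0.03 [-1.1 -0.8  0.5]
0.023 [-0.9 -1.3  0.9]
0.05175465022108196 [ 0.22 -0.52  1.28] 24.6
0.051886239022176324 [-0.69 -0.38 -1.59] [-0.04  0.08 -0.04]
```

View pics/w5.png

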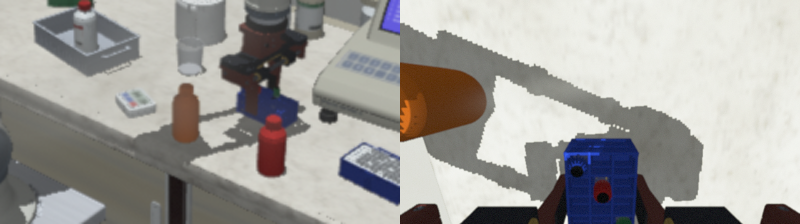

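The rack is gripped and lifted level, with the vials in place and the bottle upright in the tray. Now I'll lift it to 15 cm and hold.

Run:
```python
from h import *
move_l([.5115,-.2185,.173],.08);hold(3.5)
s=state();print(s["finger_gap"],s["ee_pos"],s["dq"].round(4),s["ft_force"].round(2),s["time"])
d=get_image("scene");w=get_image("wrist")
cv2.imwrite("pics/w6.png",np.hstack([cv2.resize(d["frame"][190:330,200:450],(400,224),interpolation=cv2.INTER_CUBIC),cv2.resize(w["frame"],(400,300))[76:]]))
```

```text
0.05151948097021042 [ 0.51151041 -0.21850227  0.17299555] [-0.0011  0.0013 -0.0014  0.0009 -0.0004  0.0008] [ 0.18  0.35 -1.73] 31.425
```

View pics/w6.png

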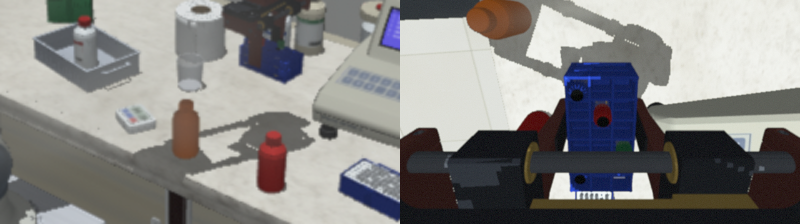

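The rack is up and level with all four vials visible, and the bottle is standing in the tray. I'll hand it in.

Run:
```python
from h import *
job_done();s=state();print(s["finger_gap"],s["ee_pos"],s["time"])
```

```text
the job is handed in; nothing more can be done
the job is handed in; nothing more can be done
```

The bottle now stands upright and released near the centre of the tray. The rack, with all four vials in it, is being held about 15 cm above the worktop. I handed the job in after a 3.5 s still hold; no verdict is reported.

- **Bottle:** I gripped it with the jaws parallel to the rack's long side. It touched the tray floor at about 7 N before I opened the fingers, and it still stood upright in the last scene picture.
- **Rack:** I gripped it across its short side, 10 mm off-centre to keep clear of the analyser, and felt no contact on the way down. At the end of the hold:
  - The finger gap was steady at 51.5 mm.
  - The TCP was at 0.173 m, which puts the rack's underside at about 0.15 m.
  - Joint speeds were essentially zero.
  - The wrist picture showed four vials and a level rack. I judged level by eye and did not measure the tilt.
- **Time:** the robot clock read 31.4 s of the 64 s allowed just before hand-in.
- **Disagreement:** the first rack estimates put its centre at x = 0.505 to 0.507 m because its side wall was counted in. The closer view gave 0.511 m, and I used that.
- **Not checked:** I did not measure whether the bystanders had moved; they looked undisturbed in the last pictures. The state call after hand-in returned no readings.

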